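# Shut the sticking stop valve and take the filter cartridge out of its spring clips

### The arm

A 6-joint arm with a two-finger parallel gripper is mounted at the origin on the work surface. World frame = base frame: x ahead of the robot, y to its left, z up, the work surface at z = 0. Lengths are in m, angles in degrees, forces in N, time in s.
With the tool pointing down it reaches from about 0.325 to 0.925 m from the base axis. Payload 3.1 kg.
Tool frame: the origin (TCP) lies at the very end of the fingers, on their centre line; the grasp point (between the pads) lies 19 mm behind it; z points along the fingers, y is the line along which they close (so a half turn about z gives the same grasp; the last joint's range is limited). The gripper opens to 85 mm and grips with 20 to 120 N. Pads are 22 mm wide; open, the fingers measure 114 mm over their backs; the gripper's body (76 mm by 85 mm) begins 54 mm behind the grasp point. The pads swing forward as they close: fully open they stand 13 mm farther back than shut.
Start: joints at [68.801, 12.427, 92.441, -0, 75.132, -6.429], TCP at [0.159, 0.604, 0.231] pointing down, gripper open.
Joint ranges: [-157.48, 157.48], [-44.54, 120.13], [17.64, 146.25], [-64.5, 244.5], [7.68, 150.69], [-147.95, 147.95]. Speed limits (degrees/s): [159.86, 159.86, 180, 180, 180, 180].

### API

Orientations are given as a 3x3 rotation matrix whose columns are the frame's x, y, z axes.
In Python, from cell import read_state, grab_frame, calibration, finish_job gives the robot as it stands.
- The arm moves only by the shell command python3 -m creep 'ROWS' [FORCE]. ROWS is JSON, a list of rows, each an object with "delta_pos": the shift along the tool's x, y, z in m, a list of three; "spin": the turn about the tool's z in degrees; "grip": the opening in per cent of the stroke, from 0 (shut) to 100 (fully open). In form: [{"delta_pos": [tx, ty, tz], "spin": spin, "grip": grip}, ...]. A call has 1 to 12 rows; each row is the pose to reach, as a shift and turn from the pose commanded when the call began, along the tool's axes at that moment; what a row does not reach only later rows make up. A row lasts 1/12 s, in which the tool goes at most 41.7 mm and 7.16 degrees, less where a joint would pass 70% of its speed; a pose out of reach is approached as far as the arm can. A call with a gripper value outside its range is refused whole. The fingers move at their own pace and stop on an object; FORCE is the grip in N (left out, the last holds). Time passes only in rows, so rows that repeat a pose let the fingers close. It gives the time, the measured TCP pose, the force, the opening and the grip force at its end, in the units of the state.
- read_state(): the state, without advancing time (a new reading comes with each control period).
- grab_frame(name): name is "scene" or "top"; returns (picture, depth): 400x640x3 uint8, red, green, blue; 400x640 float32, m along the optical axis (not along the pixel's ray), 0 where there is no reading.
- calibration(name): a dict with "fx", "fy", "cx", "cy" (pixels), "k1" (the pictures are not rectified: a ray, as slopes to the right and down, at radius r is drawn at 1 + k1 r^2 times it, then the intrinsics apply), "xyz" and "orientation" of the camera in the world. Camera axes: x right, y up, looking along -z (the intrinsics and any distortion apply to the point x, -y, -z); pixel columns grow to the right and rows downward; lengths in m; the calibration is good to about 2 mm. A picture is of the moment at which its call begins. calibration takes no time and is no camera call.
- finish_job(): hands the job in; it is judged then, once.
The state is a dict: "t": time; "q": joint angles; "joint_velocities": joint speeds; "joint_torque": joint torques, N m; "tool_pos": TCP position; "eef_rot": TCP orientation; "ft_force": force on the tool from outside, world axes, zero at the start; "moment": the same for the moment, N m; "opening": finger opening in m; "finger_force": force on a finger pad.
Only numpy, scipy, OpenCV 4.12 (cv2) and the standard library are available. Lean on these libraries where they do the work, as an engineer would, in place of code of your own. Each camera call takes 0.05 s, during which the arm holds its last target. There are 200 camera calls.

### The job

Take the filter cartridge off the line: first shut the stop valve by turning its handle clockwise a full quarter turn, until it stands straight across the pipe (it sticks at first, then turns freely). Then, with the valve left shut, pull the cartridge straight up out of its two spring clips and lay it gently, flat and fully inside the empty steel tray. Do not knock over the conical flask.

Things in the scene. Friction and masses are not known exactly. Their poses are not given: they have to be found in the camera images.
- panel: Grey board 100 x 280 x 10 mm (x, y, z) fixed to the bench, carrying a white pipe that runs along its y axis with the pipe axis 40 mm above the bench. The origin is at bench height, x = 0 on the pipe's line; the board reaches from y = -145 to +135 mm. The valve stands at y = +75 mm, the cartridge's centre at y = -50 mm. Fixed during a run; z up.
- clips_mid (a point): The point on the pipe axis midway between the two spring clips, 40 mm up: the home of the cartridge's centre. The clips are steel C shapes, open upward, 12 mm wide, 37 mm either side of it along the panel's y, reaching 18 mm above and 22 mm beside the pipe axis. The tube must be pulled straight up with 10 to 20 N (most in the first 5 mm); then they spring open; it is free once raised 20 mm. Axes as panel.
- valve (a joint): Angle of the stop valve's handle: 0 = open (bar along the pipe), 1.571 = shut at its stop (bar straight across the pipe); grows as the handle is turned clockwise seen from above. It starts between 0 and 0.05, sticks near 0.1 to 0.2 rad (about 0.2 to 0.3 N m to break it loose; let go sooner, it springs back), past 0.3 rad jumps a little ahead, then turns freely (0.05 N m) and stays where it is left.
- valve_grip (a point): Middle of the valve's black bar handle, on its vertical turning axis, 77 mm above the bench. The bar is 58 mm long (along this point's y), 12 mm wide (along x) and 18 mm tall (68 to 86 mm above the bench), on a 12 mm round stem; the white valve collar below it, 48 mm across, tops out 56 mm above the bench. The point turns with the handle.
- cartridge_center (a point): Centre of the loose filter cartridge: white tube with grey end bands, 32 mm diameter, 100 mm long along its y axis plus a thin 8 mm nipple at each end (116 mm over all), about 110 g. Its middle 60 mm between the clips is free to grip from above; the board's top is 14 mm below the tube.
- tray: Empty open steel tray fixed to the bench, outside 130 x 190 x 30 mm (x, y, z), walls and floor 4 mm. The origin is at bench height under its centre, long side along y.
- flask_center (a point): Conical glass flask standing beside the tray's +x side, 72 mm across at the foot, 123 mm tall; the point is on its axis 60 mm up. A bystander.

How it is judged (in metres and radians):
On the way, in this order (a step that is already met when the one before it is completed fails the run):
1. the stop valve is shut (handle across the pipe, at least 1.35 rad) while the cartridge is still home in its clips (value of joint valve above 1.35 rad and distance between cartridge_center and clips_mid below 0.006 m), for 0.2 s.
2. the cartridge is pulled clear of both clips, the valve still shut (value of joint valve above 1.35 rad and z of cartridge_center in the frame of panel above 0.08 m), for 0.1 s.
At the end, for the whole second after the job is handed in: The valve is shut (joint above 1.35 rad), the cartridge lies flat (within 7 degrees of level) and at rest on the floor of the tray (its centre within 50 mm of the tray's centre along x and 78 mm along y and under 26 mm above the bench), and the flask is standing (value of joint valve above 1.35 rad and x of cartridge_center in the frame of tray between -0.05 and 0.05 m and y of cartridge_center in the frame of tray between -0.078 and 0.078 m and z of cartridge_center in the frame of tray below 0.026 m and angle between cartridge_center's own y axis and vertical between 1.45 and 1.69 rad and linear speed of cartridge below 0.03 m/s and angle between flask_center's own z axis and vertical below 0.3 rad); the robot touches nothing.
It fails at once if the cartridge is dropped or thrown into the tray (faster than 0.8 m/s, a fall of about 3 cm) (linear speed of cartridge above 0.8 m/s and horizontal distance between cartridge_center and tray below 0.11 m and z of cartridge_center in the frame of tray below 0.07 m).
It fails at once if the conical flask is knocked over (angle between flask_center's own z axis and vertical above 0.5 rad).
It also fails if it takes over 58 s, if anything falls off the work surface, if the arm or the gripper's body presses on something with over 40 N, if the wrist force passes 120 N, or if a joint passes its speed limit or range.

## Working session

There is one attempt and no reset: what is moved stays moved. The work goes in short steps, Python scripts to look and compute and a shell command to move; the robot and the scene stay as the last step left them, time stands still between calls to the robot, and variables do not carry over. Pictures are saved under pics/ and viewed, at most 10 in all, crops included, and the job is handed in when it is done.

```bash
mkdir -p pics; cat > h.py <<'E'
import numpy as np, cv2
from cell import *
def cast(name,u,v,z=None,d=None):
    c=calibration(name); x=(np.asarray(u,float)-c["cx"])/c["fx"]; y=(np.asarray(v,float)-c["cy"])/c["fy"]
    a,b=x.copy(),y.copy()
    for _ in range(20):
        s=1+c["k1"]*(a*a+b*b); a,b=x/s,y/s
    r=np.stack([a,-b,-np.ones_like(a)],-1)@np.array(c["orientation"]).T
    o=np.array(c["xyz"])
    if d is None: d=(z-o[2])/r[...,2]
    return o+r*np.asarray(d)[...,None]
E
python3 - <<'E'
from h import *
for n in("top","scene"):
    p,d=grab_frame(n); cv2.imwrite(f"pics/{n}0.png",p[...,::-1]); np.savez(f"{n}0.npz",p=p,d=d); print(n,calibration(n))
s=read_state(); print(s)
E
```

```text
top {'fx': 482.72561645123074, 'fy': 482.72561645123074, 'cx': 318.7645182022158, 'cy': 196.31140650772815, 'k1': 0.03675455598103609, 'xyz': array([ 0.38182508, -0.00307495,  1.10637705]), 'orientation': array([[-3.08047457e-04,  9.77243331e-01, -2.12121136e-01],
       [-9.99989331e-01, -1.27868063e-03, -4.43868047e-03],
       [-4.60890608e-03,  2.12117506e-01,  9.77233300e-01]])}
scene {'fx': 419.40617960188, 'fy': 419.40617960188, 'cx': 317.4564358687201, 'cy': 192.28322967240436, 'k1': -0.080071203168916, 'xyz': array([1.0056287 , 0.19094162, 0.63596085]), 'orientation': array([[-0.44449326, -0.6989625 ,  0.56024741],
       [ 0.89570341, -0.35509427,  0.2676256 ],
       [ 0.01188039,  0.6207733 ,  0.7839001 ]])}
{'t': 0.1, 'q': array([ 6.88027485e+01,  1.24713667e+01,  9.25178068e+01,  1.11968153e-03,
        7.51346201e+01, -6.42866880e+00]), 'joint_velocities': array([ 0.04967841, -0.03896509, -0.21985678,  0.04212638,  0.0851373 ,
       -0.01771365]), 'joint_torque': array([-9.75267503e-04, -3.98067641e+01, -3.04973781e+01, -2.01700295e-04,
        4.12921625e-03, -2.52312151e-05]), 'tool_pos': array([0.15903174, 0.6036774 , 0.23012392]), 'eef_rot': array([[-9.66961926e-01,  2.54919587e-01, -7.98841184e-04],
       [ 2.54920706e-01,  9.66959877e-01, -2.00759095e-03],
       [ 2.60673116e-04, -2.14490517e-03, -9.99997666e-01]]), 'ft_force': array([-0.24293818,  0.06076182,  0.3673604 ]), 'moment': array([ 0.00371773,  0.0164152 , -0.02420726]), 'finger_force': 0.0, 'opening': 0.08538798760802306}
```

View pics/top0.png

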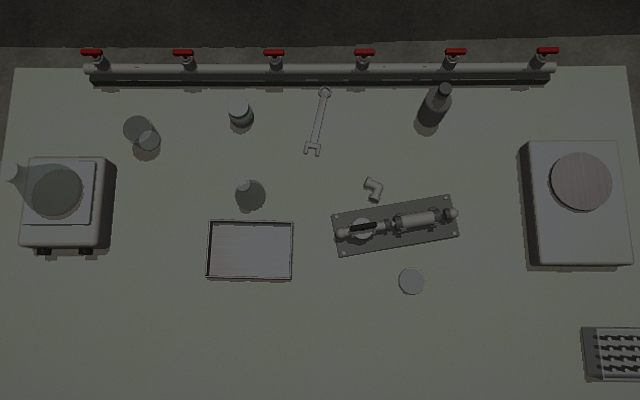

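View pics/scene0.png

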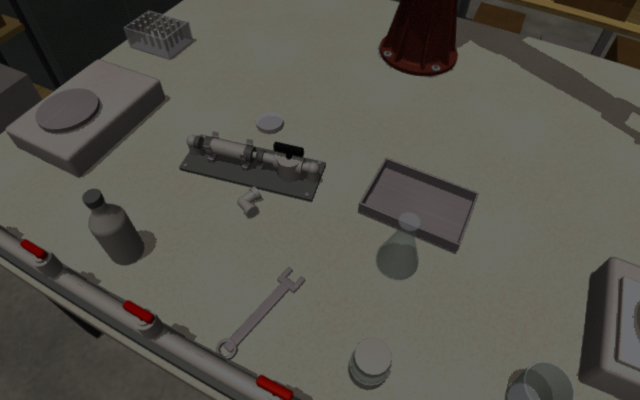

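The top view shows the panel with corners at about (332,213), (446,195), (459,236) and (341,257). The black handle is at (363,227), the cartridge at about (415,220), the tray between (209,220) and (291,280), and the flask at (250,195). The scene view agrees.

```bash
python3 - <<'E'
from h import *
f=np.load("top0.npz"); p,d=f["p"],f["d"]; g=cv2.cvtColor(p,cv2.COLOR_RGB2GRAY)
V,U=np.mgrid[0:400,0:640]; P=cast("top",U,V,d=d)
def rep(n,m,z,box):
    m=m.copy(); k=np.zeros_like(m); k[box[1]:box[3],box[0]:box[2]]=1; m&=k
    c=max(cv2.findContours(m.astype(np.uint8),cv2.RETR_EXTERNAL,cv2.CHAIN_APPROX_NONE)[0],key=cv2.contourArea)
    w=cast("top",c[:,0,0],c[:,0,1],z=z)[:,:2]
    r=cv2.minAreaRect((w*1000).astype(np.float32)); print(n,len(c),r); print(cv2.boxPoints(r).round(1).tolist())
h=P[...,2]
print("board grey",np.percentile(g[200:250,340:350],[10,50,90]),"bench",np.median(g[300:340,300:500]), "noise",h[320:340,300:400].mean(),h[320:340,300:400].std())
rep("board",(g<0.8*np.median(g[260:280,380:390]))|(h>.02),.010,(322,185,470,265))
rep("handle",g<35,.086,(340,210,392,240))
rep("tray",(h>.022),.030,(195,210,305,290))
rep("tube",(h>.045),.05,(392,205,442,235))
for n,z0,b in(("handle",.076,(340,205,392,245)),("cart",.046,(392,200,442,240))):
    k=np.zeros(h.shape,bool);k[b[1]:b[3],b[0]:b[2]]=1
    q=P[k&(h>z0)]; c=q.mean(0); w,v=np.linalg.eigh(np.cov(q[:,:2].T)); print(n,len(q),c,v[:,1],np.sqrt(w),np.percentile(q[:,2],95))
cr=p[180:270,320:470,::-1]; cv2.imwrite("pics/crop.png",cv2.resize(np.clip(cr*1.8,0,255).astype(np.uint8),None,fx=5,fy=5,interpolation=cv2.INTER_CUBIC))
# flask
k=np.zeros(h.shape,bool);k[165:215,225:275]=1
q=P[k&(h>.02)];print("flask",len(q),q.mean(0) if len(q) else 0); print("flaskbase guess",cast("top",np.array([252.]),np.array([200.]),z=0.0))
E
```

```text
board grey [43.9 70.  99. ] bench 97.0 noise 0.003374658953093103 0.06053892899933881
board 323 ((552.19580078125, -174.39141845703125), (103.00833892822266, 294.50616455078125), 10.029340744018555)
[[475.79998779296875, -38.400001525878906], [527.0999755859375, -328.3999938964844], [628.5999755859375, -310.3999938964844], [577.2999877929688, -20.399999618530273]]
handle 57 ((536.8155517578125, -92.85932922363281), (13.74725341796875, 57.39993667602539), 9.502880096435547)
[[525.2999877929688, -65.69999694824219], [534.7999877929688, -122.30000305175781], [548.2999877929688, -120.0], [538.9000244140625, -63.400001525878906]]
tray 282 ((496.5626525878906, 156.97821044921875), (191.9741973876953, 129.82383728027344), 88.52300262451172)
[[429.20001220703125, 62.70000076293945], [559.0, 59.29999923706055], [563.9000244140625, 251.3000030517578], [434.1000061035156, 254.60000610351562]]
tube 135 ((561.4137573242188, -213.56649780273438), (43.1210823059082, 110.10205078125), 10.056869506835938)
[[530.5999755859375, -163.10000610351562], [549.7999877929688, -271.5], [592.2999877929688, -264.0], [573.0, -155.60000610351562]]
handle 166 [ 0.5322593  -0.08913286  0.12194842] [-0.80677002  0.59086558] [0.01214833 0.03554274] 0.08884967976658759
cart 693 [ 0.55863347 -0.21367056  0.06248806] [-0.38290754  0.92378667] [0.01410341 0.0393398 ] 0.05835611386315285
flask 734 [0.61330309 0.15534221 0.08224424]
flaskbase guess [[0.61334576 0.1582723  0.        ]]
```

View pics/crop.png

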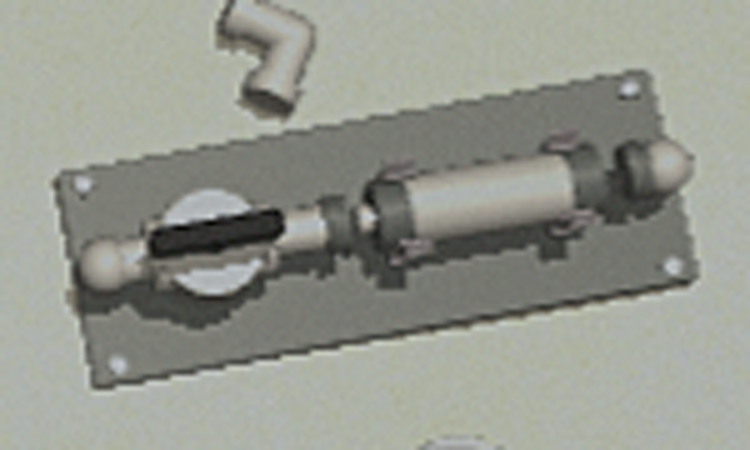

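The crop confirms the board (corners from about (60,175) to (697,283) in the crop), the bar along the pipe at about (216,233) and the tube centred near (488,198). The panel is turned about +10°, the valve is at (0.5375, -0.093) and the tray at (0.497, 0.157). I'm moving to above the valve.

```bash
cat >> h.py <<'E'
def yaw():
    R=read_state()["eef_rot"]; return np.degrees(np.arctan2(R[1,1],R[0,1]))
def go(x,y,z,yw=None):
    s=read_state(); d=np.array([x,y,z])-s["tool_pos"]
    print("t",round(s["t"],2),"pos",s["tool_pos"].round(4),"yaw",yaw().round(2),"q6",s["q"][5].round(1),"F",s["ft_force"].round(1),"open",round(s["opening"],4))
    print("delta_tool",(s["eef_rot"].T@d).round(4),"spin",None if yw is None else round((yaw()-yw+180)%360-180,2))
E
python3 - <<'E'
from h import *
for z,pts in((.010,[(332,215),(449.6,194.4),(459.4,236.6),(339,257.6)]),(.05,[(417.6,219.6)])):
    a=np.array(pts); w=cast("top",a[:,0],a[:,1],z=z); print(w.round(4).tolist(),w.mean(0).round(4))
E
python3 -m creep '[{"delta_pos":[-0.544,-0.578,0],"spin":65,"grip":100},{"delta_pos":[-0.544,-0.578,0],"spin":65,"grip":100},{"delta_pos":[-0.544,-0.578,0],"spin":65,"grip":100},{"delta_pos":[-0.544,-0.578,0],"spin":65,"grip":100},{"delta_pos":[-0.544,-0.578,0],"spin":65,"grip":100},{"delta_pos":[-0.544,-0.578,0],"spin":65,"grip":100},{"delta_pos":[-0.544,-0.578,0],"spin":65,"grip":100},{"delta_pos":[-0.544,-0.578,0],"spin":65,"grip":100},{"delta_pos":[-0.544,-0.578,0],"spin":65,"grip":100},{"delta_pos":[-0.544,-0.578,0],"spin":65,"grip":100},{"delta_pos":[-0.544,-0.578,0],"spin":65,"grip":100},{"delta_pos":[-0.544,-0.578,0],"spin":65,"grip":100}]'
python3 -c "
from h import *
go(.5375,-.093,.13,9.7)"
```

```text
[[0.5757, -0.0286, 0.01], [0.6239, -0.3012, 0.01], [0.5257, -0.3176, 0.01], [0.478, -0.0438, 0.01]] [ 0.5508 -0.1728  0.01  ]
[[0.5582, -0.2167, 0.05]] [ 0.5582 -0.2167  0.05  ]
t: 1.1
tool_pos: [0.398, 0.163, 0.2311]
eef_rot: [[-0.178, 0.984, 0.0], [0.984, 0.178, 0.0], [0.0, 0.0, -1.0]]
ft_force: [0.2, 0.1, 0.7]
opening: 0.0853
finger_force: 0.0
t 1.1 pos [0.398  0.163  0.2311] yaw 10.24 q6 2.7 F [0.2 0.1 0.7] open 0.0853
delta_tool [-0.2767  0.0918  0.1011] spin 0.54
```

```bash
python3 -m creep '[{"delta_pos":[-0.277,0.092,0.05],"spin":0.5,"grip":100},{"delta_pos":[-0.277,0.092,0.05],"spin":0.5,"grip":100},{"delta_pos":[-0.277,0.092,0.05],"spin":0.5,"grip":100},{"delta_pos":[-0.277,0.092,0.05],"spin":0.5,"grip":100},{"delta_pos":[-0.277,0.092,0.05],"spin":0.5,"grip":100},{"delta_pos":[-0.277,0.092,0.05],"spin":0.5,"grip":100},{"delta_pos":[-0.277,0.092,0.05],"spin":0.5,"grip":100},{"delta_pos":[-0.277,0.092,0.05],"spin":0.5,"grip":100},{"delta_pos":[-0.277,0.092,0.1],"spin":0.5,"grip":60},{"delta_pos":[-0.277,0.092,0.1],"spin":0.5,"grip":60},{"delta_pos":[-0.277,0.092,0.1],"spin":0.5,"grip":60},{"delta_pos":[-0.277,0.092,0.1],"spin":0.5,"grip":60}]'
python3 -c "
from h import *
go(.537,-.0935,.063,9.7)
p,d=grab_frame('scene');cv2.imwrite('pics/s1.png',cv2.resize(np.clip(p[60:220,150:390,::-1]*1.8,0,255).astype(np.uint8),None,fx=3,fy=3))"
```

```text
t: 2.1
tool_pos: [0.5364, -0.0905, 0.1305]
eef_rot: [[-0.17, 0.986, -0.003], [0.986, 0.17, 0.001], [0.001, -0.003, -1.0]]
ft_force: [1.1, 0.1, 0.0]
opening: 0.0512
finger_force: 0.0
t 2.1 pos [ 0.5364 -0.0905  0.1305] yaw 9.76 q6 -26.7 F [1.1 0.1 0. ] open 0.0512
delta_tool [-0.0031  0.0002  0.0675] spin 0.06
```

View pics/s1.png

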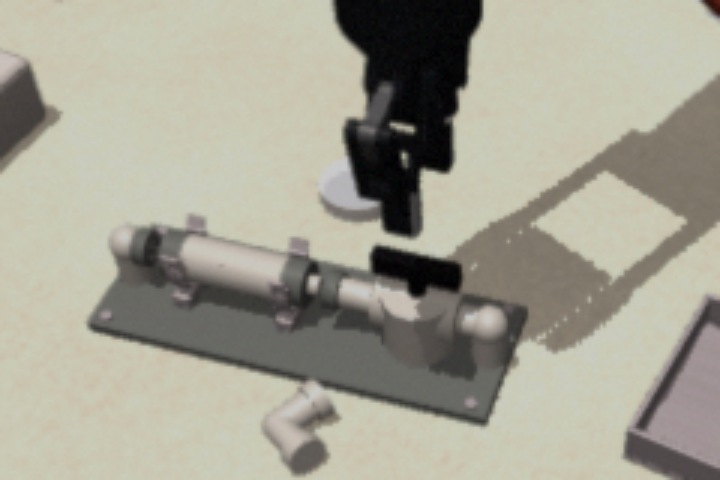

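The open fingers are directly above the black bar (crop (415,270)). I'll go down partway, let the arm settle and check.

```bash
python3 -m creep '[{"delta_pos":[0,0,0.015],"spin":0,"grip":60},{"delta_pos":[0,0,0.03],"spin":0,"grip":60},{"delta_pos":[0,0,0.03],"spin":0,"grip":60},{"delta_pos":[0,0,0.03],"spin":0,"grip":60},{"delta_pos":[0,0,0.03],"spin":0,"grip":60}]'
python3 -c "
from h import *
go(.537,-.0935,.063,9.7)"
```

```text
t: 2.57
tool_pos: [0.5388, -0.0913, 0.1032]
eef_rot: [[-0.17, 0.986, 0.003], [0.986, 0.17, -0.001], [-0.001, 0.003, -1.0]]
ft_force: [0.5, -0.1, 0.3]
opening: 0.0509
finger_force: 0.0
t 2.57 pos [ 0.5388 -0.0913  0.1032] yaw 9.77 q6 -26.7 F [ 0.5 -0.1  0.3] open 0.0509
delta_tool [-0.0018 -0.0023  0.0402] spin 0.07
```

```bash
python3 -m creep '[{"delta_pos":[-0.002,-0.002,0.02],"spin":0,"grip":60},{"delta_pos":[-0.002,-0.002,0.038],"spin":0,"grip":60},{"delta_pos":[-0.002,-0.002,0.04],"spin":0,"grip":60},{"delta_pos":[-0.002,-0.002,0.04],"spin":0,"grip":60},{"delta_pos":[-0.002,-0.002,0.04],"spin":0,"grip":0},{"delta_pos":[-0.002,-0.002,0.04],"spin":0,"grip":0},{"delta_pos":[-0.002,-0.002,0.04],"spin":0,"grip":0},{"delta_pos":[-0.002,-0.002,0.04],"spin":0,"grip":0},{"delta_pos":[-0.002,-0.002,0.04],"spin":0,"grip":0},{"delta_pos":[-0.002,-0.002,0.04],"spin":0,"grip":0},{"delta_pos":[-0.002,-0.002,0.04],"spin":0,"grip":0}]' 80
python3 -c "
from h import *
go(.537,-.0935,.063,9.7);print(read_state()['moment'],read_state()['finger_force'])"
```

```text
t: 3.48
tool_pos: [0.539, -0.0938, 0.0633]
eef_rot: [[-0.169, 0.986, 0.007], [0.986, 0.169, -0.001], [-0.002, 0.006, -1.0]]
ft_force: [4.9, 2.4, 1.5]
opening: 0.0107
finger_force: 79.6
t 3.48 pos [ 0.539  -0.0938  0.0633] yaw 9.7 q6 -27.0 F [4.9 2.4 1.5] open 0.0107
delta_tool [ 0.0006 -0.0019  0.0003] spin 0.0
[ 0.32717703 -0.55997962 -0.02223978] 79.56906247884035
```

The bar is gripped. I'll take out the small side offset and turn it clockwise in steps.

```bash
python3 -m creep '[{"delta_pos":[0,0.002,0],"spin":0,"grip":0},{"delta_pos":[0,0.002,0],"spin":4,"grip":0},{"delta_pos":[0,0.002,0],"spin":8,"grip":0},{"delta_pos":[0,0.002,0],"spin":12,"grip":0},{"delta_pos":[0,0.002,0],"spin":16,"grip":0},{"delta_pos":[0,0.002,0],"spin":20,"grip":0},{"delta_pos":[0,0.002,0],"spin":24,"grip":0},{"delta_pos":[0,0.002,0],"spin":28,"grip":0},{"delta_pos":[0,0.002,0],"spin":32,"grip":0},{"delta_pos":[0,0.002,0],"spin":36,"grip":0},{"delta_pos":[0,0.002,0],"spin":40,"grip":0},{"delta_pos":[0,0.002,0],"spin":40,"grip":0}]'
python3 -c "
from h import *
go(.539,-.0938,.063,-80.5);print(read_state()['moment'],read_state()['finger_force'])"
```

```text
t: 4.48
tool_pos: [0.5392, -0.0938, 0.0633]
eef_rot: [[0.506, 0.863, 0.002], [0.863, -0.506, -0.001], [0.0, 0.002, -1.0]]
ft_force: [0.7, 0.5, 7.3]
opening: 0.0104
finger_force: 80.3
t 4.48 pos [ 0.5392 -0.0938  0.0633] yaw -30.4 q6 13.2 F [0.7 0.5 7.3] open 0.0104
delta_tool [-0.0001 -0.0001  0.0003] spin 50.1
[ 0.16272268  0.04177065 -0.01943812] 80.25097075849771
```

```bash
python3 -m creep '[{"delta_pos":[0,0,0],"spin":6,"grip":0},{"delta_pos":[0,0,0],"spin":12,"grip":0},{"delta_pos":[0,0,0],"spin":18,"grip":0},{"delta_pos":[0,0,0],"spin":24,"grip":0},{"delta_pos":[0,0,0],"spin":30,"grip":0},{"delta_pos":[0,0,0],"spin":36,"grip":0},{"delta_pos":[0,0,0],"spin":42,"grip":0},{"delta_pos":[0,0,0],"spin":46,"grip":0},{"delta_pos":[0,0,0],"spin":48,"grip":0},{"delta_pos":[0,0,0],"spin":50,"grip":0},{"delta_pos":[0,0,0],"spin":50,"grip":0}]'
python3 -c "
from h import *
go(.539,-.0938,.063,-80.5);print(read_state()['moment'],read_state()['finger_force'])"
```

```text
t: 5.4
tool_pos: [0.5393, -0.0939, 0.0633]
eef_rot: [[0.986, 0.169, 0.002], [0.169, -0.986, -0.001], [0.002, 0.002, -1.0]]
ft_force: [0.6, 0.4, 5.7]
opening: 0.0102
finger_force: 80.2
t 5.4 pos [ 0.5393 -0.0939  0.0633] yaw -80.26 q6 63.1 F [0.6 0.4 5.7] open 0.0102
delta_tool [-0.0003 -0.0001  0.0003] spin 0.24
[ 0.17695855 -0.00944787  0.25321451] 80.19420290831476
```

The handle is at its stop: the moment rose to 0.25 N m at 90° of turn. I'll release and lift.

```bash
python3 -m creep '[{"delta_pos":[0,0,0],"spin":0,"grip":60},{"delta_pos":[0,0,0],"spin":0,"grip":60},{"delta_pos":[0,0,0],"spin":0,"grip":60},{"delta_pos":[0,0,0],"spin":0,"grip":60},{"delta_pos":[0,0,-0.03],"spin":0,"grip":80},{"delta_pos":[0,0,-0.06],"spin":0,"grip":80},{"delta_pos":[0,0,-0.09],"spin":0,"grip":80},{"delta_pos":[0,0,-0.09],"spin":0,"grip":80},{"delta_pos":[0,0,-0.09],"spin":0,"grip":80}]'
python3 -c "
from h import *
go(.5605,-.217,.153,10)"
```

```text
t: 6.15
tool_pos: [0.5395, -0.0939, 0.1536]
eef_rot: [[0.986, 0.169, 0.005], [0.169, -0.986, -0.002], [0.004, 0.002, -1.0]]
ft_force: [-0.8, 1.3, 0.1]
opening: 0.068
finger_force: 0.0
t 6.15 pos [ 0.5395 -0.0939  0.1536] yaw -80.27 q6 63.1 F [-0.8  1.3  0.1] open 0.068
delta_tool [-0.0002  0.1249  0.0009] spin -90.27
```

```bash
python3 -m creep '[{"delta_pos":[0,0.02,0],"spin":-7.1,"grip":80},{"delta_pos":[0,0.05,0],"spin":-14.2,"grip":80},{"delta_pos":[0,0.08,0],"spin":-21.3,"grip":80},{"delta_pos":[0,0.105,0],"spin":-28.4,"grip":80},{"delta_pos":[0,0.12,0],"spin":-35.5,"grip":80},{"delta_pos":[0,0.125,0],"spin":-42.6,"grip":80},{"delta_pos":[0,0.125,0],"spin":-49.7,"grip":80},{"delta_pos":[0,0.125,0],"spin":-56.8,"grip":80},{"delta_pos":[0,0.125,0],"spin":-63.9,"grip":80},{"delta_pos":[0,0.125,0],"spin":-71,"grip":80},{"delta_pos":[0,0.125,0],"spin":-78,"grip":80},{"delta_pos":[0,0.125,0],"spin":-85,"grip":80}]'
python3 -m creep '[{"delta_pos":[0,0,0],"spin":-5.2,"grip":80},{"delta_pos":[0,0,0],"spin":-5.2,"grip":80},{"delta_pos":[0,0,0.03],"spin":-5.2,"grip":80},{"delta_pos":[0,0,0.05],"spin":-5.2,"grip":80},{"delta_pos":[0,0,0.05],"spin":-5.2,"grip":80},{"delta_pos":[0,0,0.05],"spin":-5.2,"grip":80},{"delta_pos":[0,0,0.05],"spin":-5.2,"grip":80}]'
python3 -c "
from h import *
go(.5605,-.217,.025,10)
p,d=grab_frame('scene');cv2.imwrite('pics/s2.png',cv2.resize(np.clip(p[60:220,150:390,::-1]*1.8,0,255).astype(np.uint8),None,fx=3,fy=3))"
```

```text
t: 7.15
tool_pos: [0.5574, -0.2158, 0.1486]
eef_rot: [[-0.088, 0.996, -0.004], [0.996, 0.088, 0.002], [0.003, -0.004, -1.0]]
ft_force: [-0.5, 0.1, -0.2]
opening: 0.0684
finger_force: 0.0
t: 7.73
tool_pos: [0.5591, -0.2165, 0.1014]
eef_rot: [[-0.171, 0.985, -0.0], [0.985, 0.171, 0.0], [0.0, -0.0, -1.0]]
ft_force: [0.7, 0.1, 0.4]
opening: 0.0686
finger_force: 0.0
t 7.73 pos [ 0.5591 -0.2165  0.1014] yaw 9.87 q6 -37.7 F [0.7 0.1 0.4] open 0.0686
delta_tool [-0.0007  0.0013  0.0764] spin -0.13
```

View pics/s2.png

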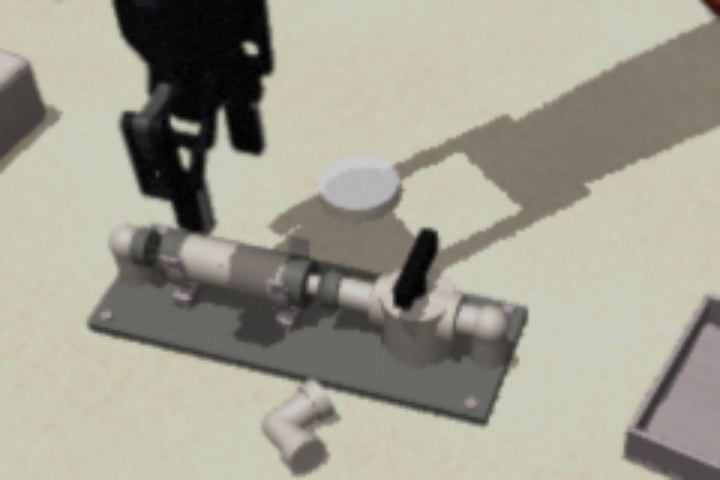

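The handle now stands across the pipe (crop (415,265)) and the gripper is above the cartridge. Next I'll go down and grip it.

```bash
python3 -m creep '[{"delta_pos":[-0.001,0.001,0.02],"spin":0,"grip":80},{"delta_pos":[-0.001,0.001,0.04],"spin":0,"grip":80},{"delta_pos":[-0.001,0.001,0.06],"spin":0,"grip":80},{"delta_pos":[-0.001,0.001,0.07],"spin":0,"grip":80},{"delta_pos":[-0.001,0.001,0.076],"spin":0,"grip":80},{"delta_pos":[-0.001,0.001,0.076],"spin":0,"grip":80},{"delta_pos":[-0.001,0.001,0.076],"spin":0,"grip":60},{"delta_pos":[-0.001,0.001,0.076],"spin":0,"grip":50},{"delta_pos":[-0.001,0.001,0.076],"spin":0,"grip":44},{"delta_pos":[-0.001,0.001,0.076],"spin":0,"grip":44}]'
python3 -m creep '[{"delta_pos":[0,0,0],"spin":0,"grip":20},{"delta_pos":[0,0,0],"spin":0,"grip":20},{"delta_pos":[0,0,0],"spin":0,"grip":20},{"delta_pos":[0,0,0],"spin":0,"grip":20},{"delta_pos":[0,0,0],"spin":0,"grip":20},{"delta_pos":[0,0,0],"spin":0,"grip":20}]'
python3 -c "
from h import *
go(.5605,-.217,.025,10);print(read_state()['finger_force'])"
```

```text
t: 8.62
tool_pos: [0.5611, -0.2178, 0.0265]
eef_rot: [[-0.172, 0.985, 0.002], [0.985, 0.172, -0.001], [-0.001, 0.002, -1.0]]
ft_force: [-0.3, 0.0, -0.2]
opening: 0.0375
finger_force: 0.0
t: 9.12
tool_pos: [0.5611, -0.2177, 0.0266]
eef_rot: [[-0.172, 0.985, 0.002], [0.985, 0.172, -0.001], [-0.001, 0.001, -1.0]]
ft_force: [-1.0, 0.7, 5.6]
opening: 0.0299
finger_force: 78.9
t 9.12 pos [ 0.5611 -0.2177  0.0266] yaw 9.93 q6 -37.8 F [-1.   0.7  5.6] open 0.0299
delta_tool [ 0.0008 -0.0004  0.0016] spin -0.07
78.88503313064575
```

```bash
python3 -m creep '[{"delta_pos":[0,0,-0.003],"spin":0,"grip":20},{"delta_pos":[0,0,-0.006],"spin":0,"grip":20},{"delta_pos":[0,0,-0.01],"spin":0,"grip":20},{"delta_pos":[0,0,-0.015],"spin":0,"grip":20},{"delta_pos":[0,0,-0.02],"spin":0,"grip":20},{"delta_pos":[0,0,-0.03],"spin":0,"grip":20},{"delta_pos":[0,0,-0.045],"spin":0,"grip":20},{"delta_pos":[0,0,-0.06],"spin":0,"grip":20},{"delta_pos":[0,0,-0.08],"spin":0,"grip":20},{"delta_pos":[0,0,-0.1],"spin":0,"grip":20},{"delta_pos":[0,0,-0.12],"spin":0,"grip":20},{"delta_pos":[0,0,-0.12],"spin":0,"grip":20}]' 80
python3 -c "
from h import *
go(.498,.157,.146,-1.5);print(read_state()['finger_force'])
p,d=grab_frame('scene');cv2.imwrite('pics/s3.png',cv2.resize(np.clip(p[20:220,150:390,::-1]*1.8,0,255).astype(np.uint8),None,fx=3,fy=3))"
```

```text
t: 10.12
tool_pos: [0.5635, -0.2196, 0.1527]
eef_rot: [[-0.172, 0.985, 0.009], [0.985, 0.173, -0.006], [-0.007, 0.008, -1.0]]
ft_force: [1.3, -1.6, -0.3]
opening: 0.0296
finger_force: 80.3
t 10.12 pos [ 0.5635 -0.2196  0.1527] yaw 9.94 q6 -37.8 F [ 1.3 -1.6 -0.3] open 0.0296
delta_tool [0.3823 0.0004 0.0039] spin 11.44
80.30616760253906
```

View pics/s3.png

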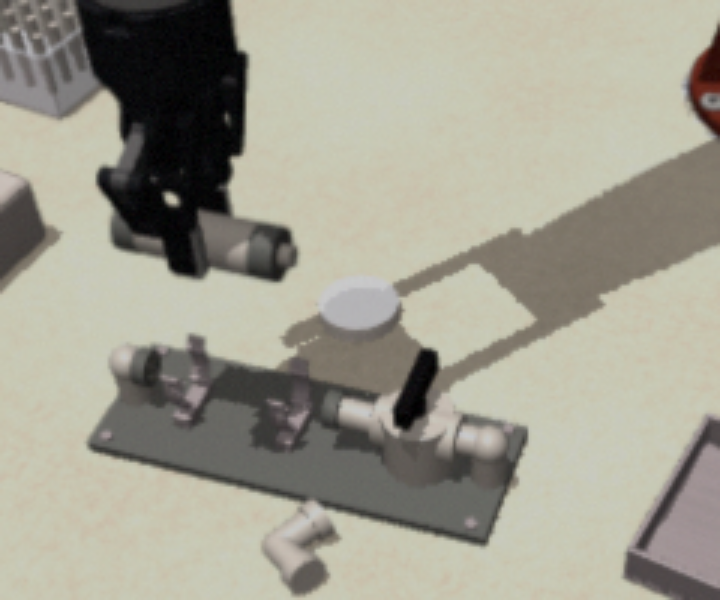

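The cartridge is held level and clear of both clips, and the valve is still shut. I'll carry it to above the tray.

```bash
python3 -m creep '[{"delta_pos":[0.01,0,0],"spin":1,"grip":20},{"delta_pos":[0.03,0,0],"spin":2,"grip":20},{"delta_pos":[0.06,0,0],"spin":3,"grip":20},{"delta_pos":[0.095,0,0],"spin":4,"grip":20},{"delta_pos":[0.13,0,0],"spin":5,"grip":20},{"delta_pos":[0.165,-0.001,0],"spin":6,"grip":20},{"delta_pos":[0.2,-0.002,0],"spin":7,"grip":20},{"delta_pos":[0.235,-0.003,0],"spin":8,"grip":20},{"delta_pos":[0.27,-0.003,0],"spin":9,"grip":20},{"delta_pos":[0.3,-0.003,0],"spin":10,"grip":20},{"delta_pos":[0.33,-0.003,0],"spin":11,"grip":20},{"delta_pos":[0.35,-0.003,0],"spin":11.4,"grip":20}]'
python3 -m creep '[{"delta_pos":[0.015,0,0],"spin":0,"grip":20},{"delta_pos":[0.025,0,0],"spin":0,"grip":20},{"delta_pos":[0.03,0,0],"spin":0,"grip":20},{"delta_pos":[0.03,0,0],"spin":0,"grip":20},{"delta_pos":[0.03,0,0],"spin":0,"grip":20}]'
python3 -c "
from h import *
go(.494,.157,.0075,-1.5);print(read_state()['finger_force'])
p,d=grab_frame('scene');cv2.imwrite('pics/s4.png',cv2.resize(np.clip(p[60:300,280:520,::-1]*1.8,0,255).astype(np.uint8),None,fx=2.5,fy=2.5))"
```

```text
t: 11.17
tool_pos: [0.4948, 0.129, 0.1443]
eef_rot: [[0.025, 1.0, -0.003], [1.0, -0.025, 0.0], [-0.0, -0.003, -1.0]]
ft_force: [0.2, 0.2, -0.6]
opening: 0.0296
finger_force: 80.3
t: 11.58
tool_pos: [0.4975, 0.1563, 0.1449]
eef_rot: [[0.026, 1.0, -0.001], [1.0, -0.026, -0.001], [-0.001, -0.001, -1.0]]
ft_force: [0.3, -0.1, -0.6]
opening: 0.0297
finger_force: 80.3
t 11.58 pos [0.4975 0.1563 0.1449] yaw -1.47 q6 11.2 F [ 0.3 -0.1 -0.6] open 0.0297
delta_tool [ 0.0007 -0.0034  0.1374] spin 0.03
80.32018303871155
```

View pics/s4.png

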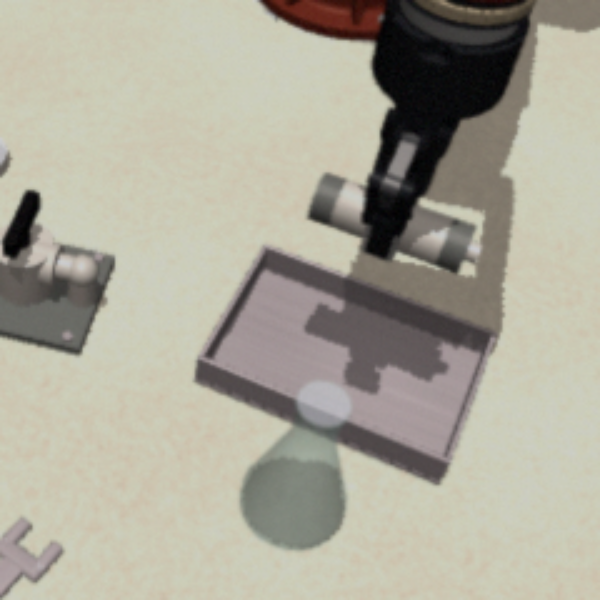

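The tube is level and centred over the tray with the flask well clear. I'll lower it.

```bash
python3 -m creep '[{"delta_pos":[0,-0.003,0.02],"spin":0,"grip":20},{"delta_pos":[0,-0.003,0.045],"spin":0,"grip":20},{"delta_pos":[0,-0.003,0.07],"spin":0,"grip":20},{"delta_pos":[0,-0.003,0.09],"spin":0,"grip":20},{"delta_pos":[0,-0.003,0.105],"spin":0,"grip":20},{"delta_pos":[0,-0.003,0.115],"spin":0,"grip":20},{"delta_pos":[0,-0.003,0.122],"spin":0,"grip":20},{"delta_pos":[0,-0.003,0.126],"spin":0,"grip":20},{"delta_pos":[0,-0.003,0.128],"spin":0,"grip":20},{"delta_pos":[0,-0.003,0.129],"spin":0,"grip":20},{"delta_pos":[0,-0.003,0.129],"spin":0,"grip":20}]'
python3 -c "
from h import *
go(.494,.157,.007,-1.5)"
```

```text
t: 12.55
tool_pos: [0.4954, 0.1571, 0.017]
eef_rot: [[0.026, 1.0, 0.001], [1.0, -0.026, 0.0], [0.0, 0.001, -1.0]]
ft_force: [0.3, 0.2, -0.3]
opening: 0.0295
finger_force: 80.3
t 12.55 pos [0.4954 0.1571 0.017 ] yaw -1.47 q6 11.3 F [ 0.3  0.2 -0.3] open 0.0295
delta_tool [-0.0001 -0.0014  0.01  ] spin 0.03
```

```bash
python3 -m creep '[{"delta_pos":[0,0,0.002],"spin":0,"grip":20},{"delta_pos":[0,0,0.004],"spin":0,"grip":20},{"delta_pos":[0,0,0.006],"spin":0,"grip":20},{"delta_pos":[0,0,0.008],"spin":0,"grip":20},{"delta_pos":[0,0,0.009],"spin":0,"grip":20},{"delta_pos":[0,0,0.009],"spin":0,"grip":20},{"delta_pos":[0,0,0.009],"spin":0,"grip":20}]'
```

```text
t: 13.13
tool_pos: [0.4945, 0.157, 0.0072]
eef_rot: [[0.026, 1.0, -0.0], [1.0, -0.026, -0.0], [-0.0, -0.0, -1.0]]
ft_force: [0.5, 0.2, -0.7]
opening: 0.0298
finger_force: 80.3
```

```bash
python3 -m creep '[{"delta_pos":[0,0,0.001],"spin":0,"grip":20},{"delta_pos":[0,0,0.002],"spin":0,"grip":20},{"delta_pos":[0,0,0.002],"spin":0,"grip":20},{"delta_pos":[0,0,0.002],"spin":0,"grip":20}]'
```

```text
t: 13.47
tool_pos: [0.4949, 0.1571, 0.0067]
eef_rot: [[0.026, 1.0, -0.001], [1.0, -0.026, -0.0], [-0.0, -0.001, -1.0]]
ft_force: [-3.1, -0.1, 8.3]
opening: 0.0297
finger_force: 81.8
```

The tube touched the floor at the expected height. I'll release it and lift.

```bash
python3 -m creep '[{"delta_pos":[0,0,0],"spin":0,"grip":37},{"delta_pos":[0,0,0],"spin":0,"grip":40},{"delta_pos":[0,0,0],"spin":0,"grip":46},{"delta_pos":[0,0,0],"spin":0,"grip":52},{"delta_pos":[0,0,0],"spin":0,"grip":55},{"delta_pos":[0,0,0],"spin":0,"grip":55},{"delta_pos":[0,0,-0.01],"spin":0,"grip":55},{"delta_pos":[0,0,-0.03],"spin":0,"grip":55},{"delta_pos":[0,0,-0.06],"spin":0,"grip":55},{"delta_pos":[0,0,-0.1],"spin":0,"grip":55},{"delta_pos":[0,0,-0.14],"spin":0,"grip":55},{"delta_pos":[0,0,-0.14],"spin":0,"grip":55}]'
python3 -c "
from h import *
go(.494,.157,.15)
p,d=grab_frame('scene');cv2.imwrite('pics/s5.png',cv2.resize(np.clip(p[60:300,230:520,::-1]*1.8,0,255).astype(np.uint8),None,fx=2.5,fy=2.5))"
```

```text
t: 14.47
tool_pos: [0.5014, 0.1583, 0.1554]
eef_rot: [[0.025, 1.0, 0.017], [1.0, -0.025, 0.003], [0.004, 0.017, -1.0]]
ft_force: [2.1, 1.1, 1.5]
opening: 0.047
finger_force: 0.0
t 14.47 pos [0.5014 0.1583 0.1554] yaw -1.46 q6 11.3 F [2.1 1.1 1.5] open 0.047
delta_tool [-0.0015 -0.0074  0.0052] spin None
```

View pics/s5.png

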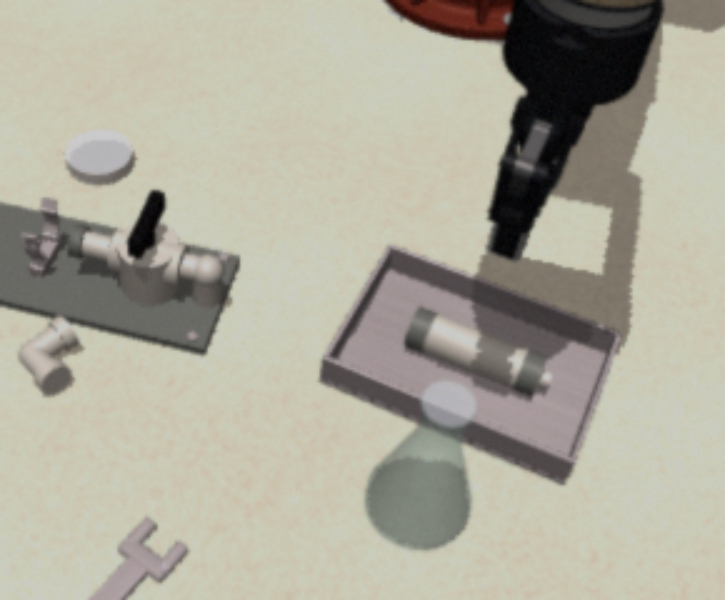

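The cartridge lies flat in mid-tray (crop (475,352)), the valve is shut and the flask is standing. I'll let things settle, check that it isn't rolling, and hand in.

```bash
python3 -m creep '[{"delta_pos":[0,0,0],"spin":0,"grip":55},{"delta_pos":[0,0,0],"spin":0,"grip":55},{"delta_pos":[0,0,0],"spin":0,"grip":55},{"delta_pos":[0,0,0],"spin":0,"grip":55},{"delta_pos":[0,0,0],"spin":0,"grip":55},{"delta_pos":[0,0,0],"spin":0,"grip":55},{"delta_pos":[0,0,0],"spin":0,"grip":55},{"delta_pos":[0,0,0],"spin":0,"grip":55}]'
python3 - <<'E'
from h import *
p,d=grab_frame('scene');c=np.clip(p[60:300,230:520,::-1]*1.8,0,255).astype(np.uint8);c=cv2.resize(c,None,fx=2.5,fy=2.5)
o=cv2.imread('pics/s5.png'); r=np.s_[290:420,380:580]; print("diff in tray",cv2.absdiff(o[r],c[r]).mean(), "bench noise",cv2.absdiff(o[480:560,200:340],c[480:560,200:340]).mean())
cv2.imwrite('pics/s6.png',c)
E
```

```text
t: 15.18
tool_pos: [0.4945, 0.157, 0.145]
eef_rot: [[0.026, 1.0, -0.001], [1.0, -0.026, -0.0], [-0.0, -0.001, -1.0]]
ft_force: [1.1, -0.2, -0.4]
opening: 0.0468
finger_force: 0.0
diff in tray 1.804602564102564 bench noise 0.7570535714285714
```

View pics/s6.png

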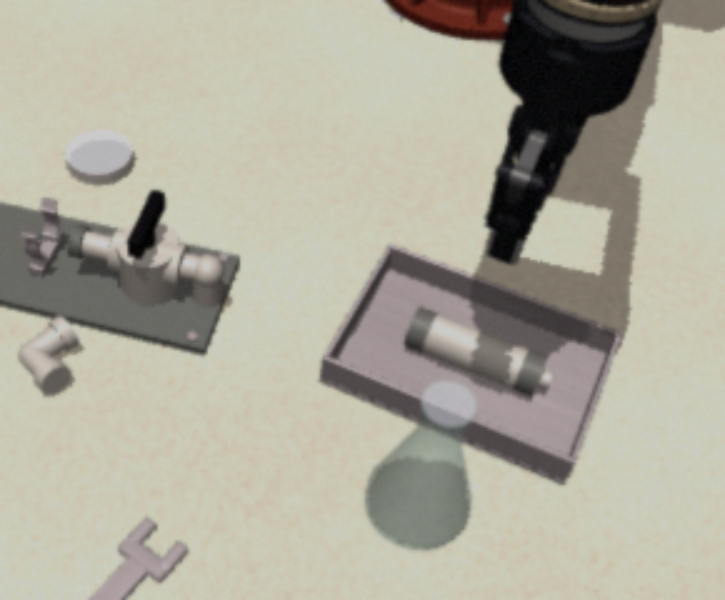

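The cartridge hasn't moved since the last picture; only the arm's shadow has shifted. I'm handing in.

```bash
python3 -c "
from cell import finish_job
print(finish_job())"
```

```text
the job is handed in; nothing more can be done
None
```

I handed the job in after about 15 s of robot time: the valve is shut, the cartridge lies flat and still in the middle of the tray, and the flask is standing; no verdict came back.

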